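Fit the belt tensioner's roller and its retaining clip

TASK

Reassemble the sander's belt tensioner: set the black rubber roller down over the upright axle until it sits on its shoulder, then take the spring clip by its orange tab and push it sideways into the axle's groove, just above the roller, from the side away from the yellow spring housing (pushing towards the housing), until it snaps fully home. The axle stands on a sprung carriage that gives way as you push: keep pushing until the snap, then stop pushing at once, and never ram the carriage to the end of its travel. Let go, leave everything at rest, and leave the other tools where they are.

Things in the scene. Friction and masses are not known exactly. Their poses are not given: they have to be found in the camera images.
- tensioner: fixed base, blue plate on a wooden board, 250 x 110 mm (x -95 to +155), top at z = 24 mm, guide strips up to 30 mm. Origin: underside, below the axle at rest; z up; +x points from the axle to the yellow spring housing (80 mm wide, top at z = 52 mm, near face at x = 108 mm). The clip is pushed on in +x.
- axle_groove (a point): on the axle's centre line, mid-height of the seated clip, 79 mm above the tensioner's origin; same axes. Brass groove: 16 mm diameter, from 4.5 mm below to 6.5 mm above this point; steel axle: 22 mm. Its carriage (70 x 52 mm) slides along +x against a spring, 0 to 36 mm: 1 N plus 0.5 N per mm, and springs back to 0 by itself.
- axle_tip (a point): centre of the axle's top end, 97.5 mm above the tensioner's origin, moves with the carriage. The last 6 mm taper from 22 to 15 mm diameter. The shoulder that the roller sits on is a 38 mm disc, top 57.5 mm below this tip (40 mm above the tensioner's origin).
- roller: black rubber-covered roller with smooth end faces, a ring standing on its end: 60 mm outside diameter, 26 mm bore, 36 mm high, about 0.22 kg. Origin: centre of its underside, z up along the bore. Seated on the shoulder, its top face is 76 mm above the tensioner's origin.
- clip: open spring clip lying flat, 6 mm thick, 62 x 33 mm, 64 g. Origin: underside, centre of the seat between the jaws (where the axle's centre goes). +x: the way the mouth opens; z up. Jaw tips at x = +20 mm; mouth 21 mm wide there, 11 mm at x = +8.5 mm; it springs open for the groove (not the full axle) at a push of about 9 to 14 N, which then drops suddenly: the snap.
- clip_grip (a point): point to pinch on the clip's upright orange tab, at x = -29, z = 24 mm in the clip's frame, same axes. The tab spans x -40 to -18 mm, is 12 mm wide in y, from z = 6 to 36 mm: pinch it across y. Grip it firmly: the push acts about 21 mm below this point and tends to tip the mouth down.
- mallet: wooden joiner's mallet lying down, 130 mm head; leave alone
- chisel_wide: chisel with wooden handle, 210 mm; leave alone
- chisel_small: smaller chisel, 210 mm; leave alone
- square: aluminium carpenter's triangle lying flat, 170 mm; leave alone
- spare_ring: brass ring, 52 mm across, 12 mm high; leave alone
- rule: yellow rule, 300 x 26 x 6 mm; leave alone
There are look-alikes about, which are no part of the job. Several things look just like the roller: the one meant starts farthest to the robot's right.

How it is judged (in metres and radians):
On the way, in this order (a step that is already met when the one before it is completed fails the run):
1. the roller sits on the axle's shoulder (horizontal distance between roller and axle_groove below 0.005 m and z of roller in the frame of axle_groove below -0.036 m), for 0.2 s.
2. the clip is home in the groove (horizontal distance between clip and axle_groove below 0.003 m and z of clip in the frame of axle_groove between -0.006 and 0.002 m), for 0.2 s.
At the end, for the whole second after the job is handed in: roller down on its shoulder (3 mm), centred on the axle (5 mm); clip snapped into the groove, seat within 3 mm of the axle line, flat (0.15 rad), tab at least 20 mm from the axle on the side away from the housing; carriage sprung back (4 mm); all at rest (all of step 1 and all of step 2 and angle between clip's own z axis and vertical below 0.15 rad and x of clip_grip in the frame of tensioner below -0.02 m and x of axle_groove in the frame of tensioner below 0.004 m and linear speed of each of clip, roller below 0.02 m/s); the robot touches nothing.
It fails at once if the axle's carriage is pushed more than 33 mm, against the end of its travel (x of axle_groove in the frame of tensioner above 0.033 m).
It fails at once if with the clip already home, the push goes on and drives the carriage more than 19 mm (horizontal distance between clip and axle_groove below 0.003 m and x of axle_groove in the frame of tensioner above 0.019 m).
It fails at once if a bystanding tool or piece is moved more than 30 mm (distance of any of mallet, chisel_wide, chisel_small, square, spare_ring, rule from where it was at the start of the episode above 0.03 m).
It also fails if it takes over 72 s, if anything falls off the work surface, if the arm or the gripper's body presses on something with over 40 N, if the wrist force passes 120 N, or if a joint passes its speed limit or range.

ROBOT

A 6-joint arm with a two-finger parallel gripper is mounted at the origin on the work surface. World frame = base frame: x ahead of the robot, y to its left, z up, the work surface at z = 0. Lengths are in m, angles in degrees, forces in N, time in s.
With the tool pointing down it reaches from about 0.4 to 0.825 m from the base axis. Payload 7 kg.
Tool frame: the origin (TCP) lies midway between the tips of the shut fingers; the grasp point (between the pads) lies 19 mm behind it; z points along the fingers, y is the line along which they close (so a half turn about z gives the same grasp; the last joint's range is limited). The gripper opens to 88 mm and grips with 3 to 60 N. Pads are 19 mm wide; open, the fingers measure 130 mm over their backs; the gripper's body (78 mm by 193 mm) begins 47 mm behind the grasp point.
Start: joints at [-52.821, 20.546, 0.682, 0, -70.136, -16.507], TCP at [0.238, -0.632, 0.204] pointing down, gripper open.
Joint ranges: [-176.03, 176.03], [-82.01, 121.73], [-58.28, 71.71], [-173.87, 95.51], [-174.79, -0.11], [-173.66, 173.66]. Speed limits (degrees/s): [136.94, 136.94, 172.46, 180, 180, 180].

INTERFACE

Orientations are given as [roll, pitch, yaw] about the fixed x, y, z axes, in that order (R = Rz(yaw) Ry(pitch) Rx(roll)).
In Python, from plant import ctrl gives the robot as it stands. The module is installed in compiled form; this text tells all that it offers.
- The arm moves only by the tool send_rows, never from a script. Its argument "plan" is a list that holds one entry, the list of rows, each a list of 6 numbers: the shift along the tool's x, y, z in cm, then the turn, a rotation vector about the tool's x, y, z in degrees. A call has 1 to 8 rows; each row is the pose to reach, as a shift and turn from the pose commanded when the call began, along the tool's axes at that moment; what a row does not reach only later rows make up. A row lasts 1/12 s, in which the tool goes at most 41.7 mm and 7.16 degrees, less where a joint would pass 70% of its speed; a pose out of reach is approached as far as the arm can. A call with a gripper value outside its range is refused whole. "fingers" is the opening, from 0 (shut) to 1 (fully open), set as the call begins (left out, the last holds). The fingers move at their own pace and stop on an object; the grip force is fixed at half the most. Time passes only in rows, so rows that repeat a pose let the fingers close. It gives the time, the measured TCP pose, the force, the opening and the grip force at its end, in the units of the state.
- ctrl.get_obs(): the state, without advancing time (a new reading comes with each control period).
- ctrl.snapshot(name): name is "side" or "top" or "wrist"; returns a dict with "img" (420x560x3 uint8, red, green, blue), "K" (3x3 intrinsics, pixels), "pose" (4x4, takes a point from camera to world coordinates). Camera axes: x right, y down, z forward; pixel columns grow to the right and rows downward; lengths in m; the calibration is good to about 2 mm. A picture is of the moment at which its call begins. There is no depth.
- ctrl.close_job(): hands the job in; it is judged then, once.
The state is a dict: "clock": time; "joint_pos": joint angles; "qvel": joint speeds; "tau": joint torques, N m; "tool_pos": TCP position; "orientation": TCP orientation; "force": force on the tool from outside, world axes, zero at the start; "moment": the same for the moment, N m; "opening": finger opening in m; "gripper_force": force on a finger pad.
Only numpy, scipy, OpenCV 4.12 (cv2) and the standard library are available. Lean on these libraries where they do the work, as an engineer would, in place of code of your own. Each camera call takes 0.05 s, during which the arm holds its last target. There are 200 camera calls.

## Working session

There is one attempt and no reset: what is moved stays moved. The work goes in short steps, Python scripts to look and compute and a tool call to move; the robot and the scene stay as the last step left them, time stands still between calls to the robot, and variables do not carry over. Pictures are saved under pics/ and viewed, at most 13 in all, crops included, and the job is handed in when it is done.

Besides the shell and the picture viewer there is one more tool, called as name([rows], argument=value, ...), one row to a line, values as JSON. send_rows: Moves the arm, as the interface text tells. Its arguments: {"type":"object","properties":{"plan":{"type":"array","items":{"type":"array","items":{"type":"array","items":{"type":"number"}}}},"fingers":{"type":"number"}},"required":["plan"]}

```bash
mkdir -p pics; cat > h.py <<'E'
import numpy as np, cv2
from plant import ctrl
from scipy.spatial.transform import Rotation as R
def snap(n,f=None):
    s=ctrl.snapshot(n); im=cv2.cvtColor(np.asarray(s["img"]),cv2.COLOR_RGB2BGR)
    if f: cv2.imwrite("pics/"+f+".png",im); np.savez("pics/"+f+".npz",K=s["K"],P=s["pose"])
    return im,np.array(s["K"]),np.array(s["pose"])
def ray(u,v,K,P):
    d=P[:3,:3]@np.linalg.inv(K)@np.array([u,v,1.]); return P[:3,3],d/np.linalg.norm(d)
def plane(u,v,z,K,P):
    o,d=ray(u,v,K,P); return o+d*(z-o[2])/d[2]
def proj(p,K,P):
    q=K@(P[:3,:3].T@(np.array(p)-P[:3,3])); return q[:2]/q[2]
def tool():
    o=ctrl.get_obs(); return np.array(o["tool_pos"]),R.from_euler("xyz",o["orientation"],degrees=True),o
E
python3 - <<'E'
from h import *
a,K,P=snap("top","top1");print(K,P)
b,K,P=snap("side","side1");print(K,P)
p,r,o=tool();print(o);print(r.as_matrix())
E
```

```text
[[514.31113625   0.         284.15275319]
 [  0.         514.31113625 211.66741898]
 [  0.           0.           1.        ]] [[ 0.02750802 -0.98377272  0.17729792  0.27490176]
 [-0.99955319 -0.02499525  0.01639101 -0.00207108]
 [-0.01169342 -0.17766959 -0.98402072  1.62161844]
 [ 0.          0.          0.          1.        ]]
[[533.77345566   0.         281.18742272]
 [  0.         533.77345566 210.10450472]
 [  0.           0.           1.        ]] [[ 0.99606643 -0.06184468  0.06345789  0.46579773]
 [-0.08857561 -0.71477998  0.69371748 -1.00554797]
 [ 0.0024557  -0.69660951 -0.71744627  1.1447035 ]
 [ 0.          0.          0.          1.        ]]
{'clock': 0.1, 'joint_pos': array([-5.28206671e+01,  2.05876285e+01,  6.41350887e-01, -1.96260495e-02,
       -7.01338641e+01, -1.65061604e+01]), 'qvel': array([ 0.00362956, -0.02962941,  0.10250772,  0.0221623 , -0.01694769,
        0.07543329]), 'tau': array([-1.47921295e-03, -5.84165668e+01,  2.93751812e+01,  7.01554075e+00,
        1.01598114e-02, -3.16669775e-05]), 'tool_pos': array([ 0.23812723, -0.63112827,  0.20292477]), 'orientation': array([ 1.79917918e+02, -5.08158389e-03, -1.59333506e+02]), 'force': array([-0.35270802,  0.62850058,  0.3974509 ]), 'moment': array([ 0.01701934,  0.04370186, -0.01825661]), 'gripper_force': 0.0, 'opening': 0.08779727141135506}
[[-9.35650576e-01 -3.52927262e-01 -5.88585588e-04]
 [-3.52927742e-01  9.35649665e-01  1.30910697e-03]
 [ 8.86903700e-05  1.43259487e-03 -9.99998970e-01]]
```

View pics/top1.png

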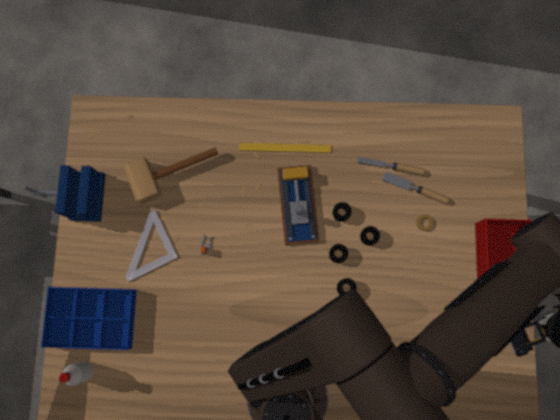

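View pics/side1.png

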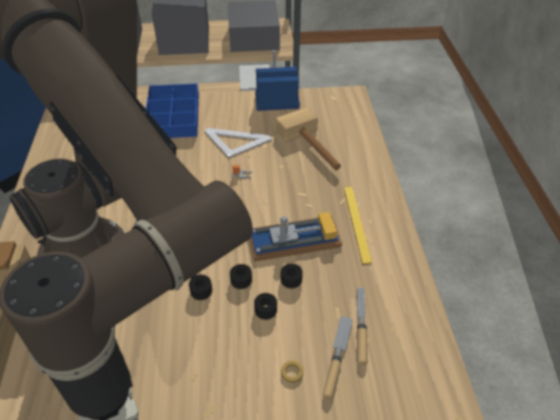

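Top view: roller look-alikes are at (342,212), (370,236), (338,254) and (346,288). The tensioner is at (298,205), the clip at (207,244) and the brass ring at (426,223). The side view shows the same four rollers, with the rightmost at (265,306). By the description I choose (370,236), which has the lowest y.

```bash
python3 - <<'E'
from h import *
T=cv2.imread("pics/top1.png");S=cv2.imread("pics/side1.png")
t=np.load("pics/top1.npz");s=np.load("pics/side1.npz")
def m(K,im,box,sel):
    x0,y0,x1,y1=box; sub=im[y0:y1,x0:x1]; ys,xs=np.nonzero(sel(sub)); return xs.mean()+x0,ys.mean()+y0,len(xs)
dark=lambda a:a.max(2)<55
for c in [(342,212),(370,236),(338,254),(346,288)]:
    x,y=c; u,v,n=m(0,T,(x-13,y-13,x+14,y+14),dark); print(u,v,n,plane(u,v,.03,t["K"],t["P"]))
def hsv(lo,hi): return lambda a: cv2.inRange(cv2.cvtColor(a,cv2.COLOR_BGR2HSV),lo,hi)>0
print("orange tab",(o:=m(0,T,(195,230,220,260),hsv((3,150,90),(14,255,255)))),plane(o[0],o[1],.03,t["K"],t["P"]))
print("clip",(o:=m(0,T,(195,230,220,260),lambda a:(a.max(2).astype(int)-a.min(2)<30))),plane(o[0],o[1],.005,t["K"],t["P"]))
print("house",(o:=m(0,T,(275,160,315,185),hsv((18,150,90),(32,255,255)))),plane(o[0],o[1],.052,t["K"],t["P"]))
for uv in [(290,243),(301,207)]: print(uv,plane(*uv,.03,t["K"],t["P"]))
c=cv2.resize(T[195:265,275:395],None,fx=4,fy=4,interpolation=2); d=cv2.resize(S[205:325,180:345],None,fx=3,fy=3,interpolation=2)
o=np.zeros((c.shape[0]+0,0,3),np.uint8)
h=max(c.shape[0],d.shape[0]); c=cv2.copyMakeBorder(c,0,h-c.shape[0],0,0,0); d=cv2.resize(d,(300,h)) if 0 else d[:, :]
W=np.hstack([c,cv2.copyMakeBorder(d,0,h-d.shape[0],0,0,0)]); W=cv2.resize(W,None,fx=.8,fy=.8); print(W.shape); cv2.imwrite("pics/crop1.png",W)
E
```

```text
341.9260869565217 211.5782608695652 230 [ 0.56656846 -0.15696128  0.03      ]
369.9145299145299 235.5897435897436 234 [ 0.49281937 -0.24451608  0.03      ]
338.5777777777778 253.21333333333334 225 [ 0.43530386 -0.14760495  0.03      ]
347.37150127226465 291.9440203562341 393 [ 0.31751452 -0.17545861  0.03      ]
orange tab (np.float64(202.92307692307693), np.float64(249.23076923076923), 26) [0.43660223 0.27371503 0.03      ]
clip (np.float64(206.6078431372549), np.float64(243.68627450980392), 102) [0.45702605 0.26734702 0.005     ]
house (np.float64(294.8371212121212), np.float64(172.3939393939394), 264) [ 0.68398967 -0.00605727  0.052     ]
(290, 243) [0.46314536 0.00353451 0.03      ]
(301, 207) [ 0.57795133 -0.02818441  0.03      ]
(288, 780, 3)
```

View pics/crop1.png

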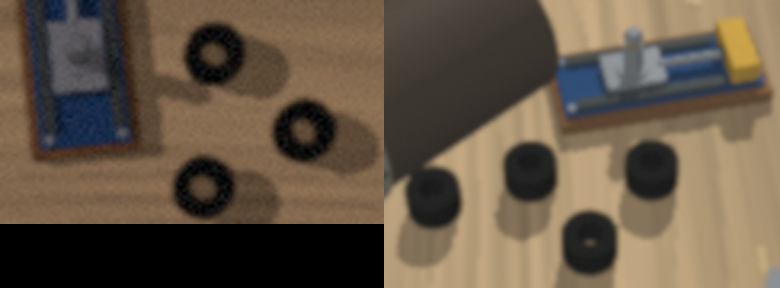

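The crop confirms it: the chosen roller is lowest and rightmost, with two others nearby at about 115 mm. I'll move over it for a wrist view.

send_rows([
  [[-37.5,27.2,-5,0,0,13.6],[-37.5,27.2,-5,0,0,13.6],[-37.5,27.2,-5,0,0,13.6],[-37.5,27.2,-5,0,0,13.6],[-37.5,27.2,-5,0,0,13.6],[-37.5,27.2,-5,0,0,13.6],[-37.5,27.2,-5,0,0,13.6],[-37.5,27.2,-5,0,0,13.6]],
], fingers=1)

```text
clock: 0.77
tool_pos: [0.4206, -0.3535, 0.2395]
orientation: [180.0, -0.0, -172.9]
force: [0.8, -0.4, -0.2]
opening: 0.0876
gripper_force: 0.0
```

send_rows([
  [[-8.5,9.9,-1,0,0,0],[-8.5,9.9,-1,0,0,0],[-8.5,9.9,-1,0,0,0],[-8.5,9.9,-1,0,0,0],[-8.5,9.9,-1,0,0,0],[-8.5,9.9,-1,0,0,0]],
])

```text
clock: 1.27
tool_pos: [0.4923, -0.2462, 0.2491]
orientation: [180.0, -0.0, -172.8]
force: [0.1, -0.5, -0.3]
opening: 0.0879
gripper_force: 0.0
```

```bash
python3 - <<'E'
from h import *
a,K,P=snap("wrist","w1");print(K,P)
b,K,P=snap("top","top2")
p,r,o=tool();print(p,o["orientation"]);
cv2.imwrite("pics/w1t.png",np.hstack([a[::1,::1],b[110:300,180:420].repeat(2,0).repeat(2,1)[:380].copy().__class__(0) if 0 else cv2.copyMakeBorder(b[130:290,180:420],0,260,0,0,0)]))
E
```

```text
[[304.31523762   0.         273.27519884]
 [  0.         304.31523762 210.6007013 ]
 [  0.           0.           1.        ]] [[-1.24626327e-01  9.59475798e-01  2.52733992e-01  4.25181194e-01]
 [ 9.92203456e-01  1.20319850e-01  3.24874680e-02 -2.54644375e-01]
 [ 7.62023131e-04  2.54812335e-01 -9.66990224e-01  4.29842596e-01]
 [ 0.00000000e+00  0.00000000e+00  0.00000000e+00  1.00000000e+00]]
[ 0.49162488 -0.24733262  0.24911351] [ 1.79988446e+02 -4.28048259e-02 -1.72963660e+02]
```

View pics/w1t.png

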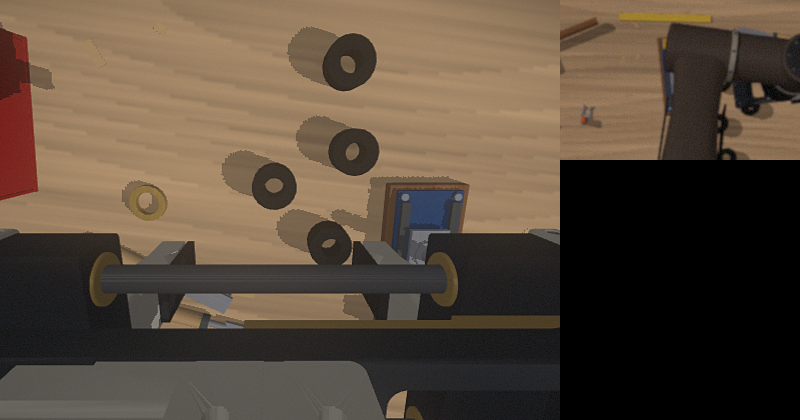

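Wrist view: the target roller is at (274,186) between the fingers, the other rollers are at (349,62), (353,151) and (329,243), and the tensioner is at (428,220). Next I'll measure the roller, then look at the tensioner.

```bash
cat >> h.py <<'E'
def darkblobs(a,thr=60,lo=600,hi=6000):
    m=(a.max(2)<thr).astype(np.uint8); cs,_=cv2.findContours(m,cv2.RETR_EXTERNAL,cv2.CHAIN_APPROX_NONE)
    out=[]
    for c in cs:
        A=cv2.contourArea(c)
        if lo<A<hi: q=cv2.moments(c); out.append((q["m10"]/A,q["m01"]/A,A,c))
    return out
E
python3 - <<'E'
from h import *
a=cv2.imread("pics/w1.png");w=np.load("pics/w1.npz")
for u,v,A,c in darkblobs(a): print(u,v,A,cv2.boundingRect(c),plane(u,v,.02,w["K"],w["P"]))
p=np.array([.493,-.2445]); 
for z in (0,.036): print(proj([*p,z],w["K"],w["P"]))
E
```

```text
273.5369820859435 186.00142872843168 1516.5 (252, 163, 44, 46) [ 0.49783321 -0.24484431  0.02      ]
353.23609523809523 151.37142857142857 1750.0 (329, 129, 49, 47) [ 0.43858618 -0.14586037  0.02      ]
348.8172308152133 62.17806172009265 2230.5 (323, 34, 53, 57) [ 0.3327143  -0.17196628  0.02      ]
[274.17855807 180.22131433]
[274.27846892 184.57469322]
```

send_rows([
  [[-8.0,21.9,0,0,0,0],[-8.0,21.9,0,0,0,0],[-8.0,21.9,0,0,0,0],[-8.0,21.9,0,0,0,0],[-8.0,21.9,0,0,0,0],[-8.0,21.9,0,0,0,0],[-8.0,21.9,0,0,0,0],[-8.0,21.9,0,0,0,0]],
])

```text
clock: 2.03
tool_pos: [0.5446, -0.0196, 0.2491]
orientation: [-180.0, -0.0, -172.9]
force: [0.0, 0.8, -0.6]
opening: 0.0875
gripper_force: 0.0
```

```bash
python3 - <<'E'
from h import *
a,K,P=snap("wrist","w2");print(P)
p,r,o=tool();print(p,o["orientation"])
E
```

```text
[[-1.23690492e-01  9.59567054e-01  2.52847250e-01  4.77491716e-01]
 [ 9.92320787e-01  1.19519941e-01  3.18502521e-02 -2.78925798e-02]
 [ 3.42164216e-04  2.54845156e-01 -9.66981814e-01  4.29879254e-01]
 [ 0.00000000e+00  0.00000000e+00  0.00000000e+00  1.00000000e+00]]
[ 0.54440724 -0.02040417  0.24919146] [-1.79987782e+02 -4.05351717e-02 -1.72950455e+02]
```

View pics/w2.png

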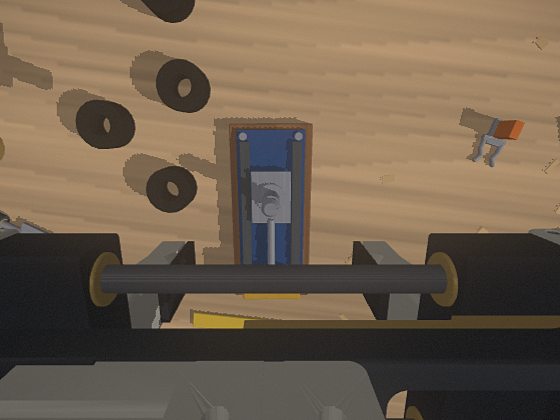

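Wrist view: the tensioner is centred at about (270,205) with the axle tip near (270,205). The clip is at (495,140), with its orange tab at (508,130) and its mouth facing down-left. The target roller is at (105,124). I'll zoom in on the axle and the clip.

```bash
python3 - <<'E'
from h import *
a=cv2.imread("pics/w2.png");w=np.load("pics/w2.npz");K,P=w["K"],w["P"]
for u,v,A,c in darkblobs(a): print(u,v,A,plane(u,v,.02,K,P))
x=cv2.resize(a[160:230,240:310],None,fx=5.6,fy=5.6,interpolation=2);y=cv2.resize(a[105:175,460:530],None,fx=5.6,fy=5.6,interpolation=2)
cv2.imwrite("pics/z2.png",np.hstack([x,y]))
h=cv2.cvtColor(a,cv2.COLOR_BGR2HSV)
b=cv2.inRange(h,(100,120,50),(125,255,255)); b[:110]=0;b[260:]=0;b[:,:220]=0;b[:,320:]=0
for v in range(130,265,10):
    xs=np.nonzero(b[v])[0]
    if len(xs): print(v,xs.min(),xs.max(),end=" | ")
xs=np.nonzero(b.any(1))[0];print(xs.min())
E
```

```text
170.93278301886792 188.68307783018867 1696.0 [ 0.57121505 -0.15703036  0.02      ]
104.45076969974089 124.18709038256361 2187.0 [ 0.49680693 -0.24577594  0.02      ]
182.27485380116957 85.93859649122807 2109.0 [ 0.43799501 -0.14795038  0.02      ]
170.3619474695708 8.912449284646593 780.5 [ 0.35435222 -0.16606304  0.02      ]
130 237 282 | 140 248 248 | 150 250 282 | 160 250 303 | 170 302 302 | 180 238 302 | 190 302 302 | 200 301 302 | 210 301 301 | 230 252 301 | 240 252 301 | 250 252 301 | 130
```

View pics/z2.png

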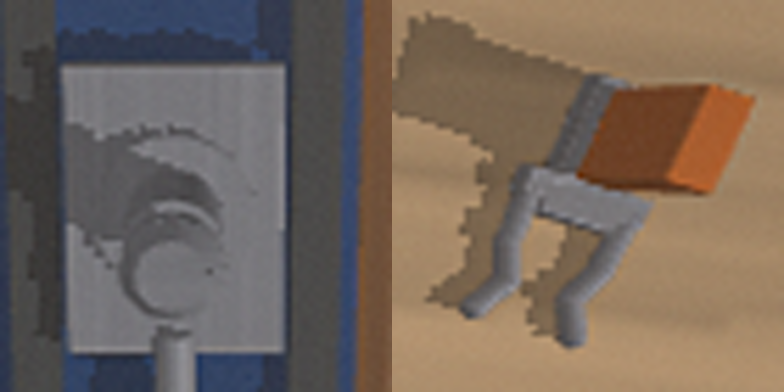

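```bash
python3 - <<'E'
from h import *
w=np.load("pics/w2.npz");K,P=w["K"],w["P"]
c=lambda x,y:(240+x/5.6-.4,160+y/5.6-.4); d=lambda x,y:(460+(x-392)/5.6-.4,105+y/5.6-.4)
print("axle .0915",plane(*c(172,262),.0915,K,P), "tipface",plane(*c(172,272),.0975,K,P))
q=[plane(*c(*p),.030,K,P)[:2] for p in [(60,65),(285,65),(285,355),(70,355)]]
print("carr",q,np.mean(q,0),[np.linalg.norm(q[i]-q[i-1]) for i in range(4)])
A=(q[0]+q[1])/2;B=(q[2]+q[3])/2;print("yaw",np.degrees(np.arctan2(*(B-A)[::-1])))
for v0,u0 in [((235,125)),((312,125))]: print(plane(v0,u0,.02,K,P))
# board edges from image: brown side strips
a=cv2.imread("pics/w2.png")
for v in (150,190,230,250): print(v,''.join('#' if r>1.35*b else '.' for b,g,r in a[v,222:325].astype(int)))
# clip: tips z=.006, back corners
print("tips",plane(*d(470,308),.006,K,P),plane(*d(572,338),.006,K,P))
print("tab top corners",[plane(*d(*p),.036,K,P) for p in [(715,85),(755,97),(712,193),(665,183)]])
print("body corners back",plane(*d(595,75),.006,K,P),"bridge L",plane(*d(525,165),.006,K,P),"R",plane(*d(652,205),.006,K,P))
E
```

```text
axle .0915 [ 0.56143499 -0.02073119  0.0915    ] tipface [ 0.56200516 -0.02060676  0.0975    ]
carr [array([ 0.53266082, -0.05128288]), array([0.52613266, 0.00110897]), array([0.59659793, 0.01092599]), array([ 0.60311558, -0.04140744])] [ 0.56462675 -0.02016384] [np.float64(0.07114350286949522), np.float64(0.052797003368321035), np.float64(0.07114583058499892), np.float64(0.05273772043693503)]
yaw 7.955118015406308
[ 0.47689515 -0.07784095  0.02      ]
[0.46454413 0.02124193 0.02      ]
150 ##############.....................................................................####################
190 ################...................................................................####################
230 #################.................................................................#####################
250 ##################...............................................................######################
tips [0.48195857 0.25126488 0.006     ] [0.48598088 0.27845573 0.006     ]
tab top corners [array([0.4273639 , 0.27120336, 0.036     ]), array([0.42873522, 0.28085282, 0.036     ]), array([0.44999037, 0.27814439, 0.036     ]), array([0.44918036, 0.26694302, 0.036     ])]
body corners back [0.42487418 0.2648686  0.006     ] bridge L [0.44711512 0.25452186 0.006     ] R [0.45244014 0.28792433 0.006     ]
```

send_rows([
  [[7.4,-21.7,0,0,0,0],[7.4,-21.7,0,0,0,0],[7.4,-21.7,0,0,0,0],[7.4,-21.7,0,0,0,0],[7.4,-21.7,0,0,0,0],[7.4,-21.7,0,0,0,0],[7.4,-21.7,8,0,0,0],[7.4,-21.7,8,0,0,0]],
])

```text
clock: 2.75
tool_pos: [0.4976, -0.2478, 0.1702]
orientation: [-179.9, 0.3, -173.3]
force: [0.4, 1.0, -2.2]
opening: 0.0876
gripper_force: 0.0
```

```bash
python3 - <<'E'
from h import *
a,K,P=snap("wrist","w3")
p,r,o=tool();print(p)
for u,v,A,c in darkblobs(a,60,600,9000): print(u,v,A,plane(u,v,.02,K,P))
E
```

```text
[ 0.49236524 -0.24518226  0.16080994]
276.01864703820536 193.484402383456 2377.5 [ 0.49804807 -0.24473601  0.02      ]
375.0027908599337 149.75359032501888 2866.5 [ 0.43835859 -0.145523    0.02      ]
370.7966457023061 36.4646814700723 3895.5 [ 0.33219995 -0.17169061  0.02      ]
```

send_rows([
  [[0,0,4,0,0,0],[0,0,8,0,0,0],[0,0,11,0,0,0],[0,0,11,0,0,0]],
])

```text
clock: 3.13
tool_pos: [0.4931, -0.2444, 0.0545]
orientation: [179.8, -0.5, -173.1]
force: [-1.9, 0.1, -0.9]
opening: 0.0877
gripper_force: 0.0
```

send_rows([
  [[0,0,0,0,0,0],[0,0,0,0,0,0],[0,0,0,0,0,0],[0,0,0,0,0,0]],
])

```text
clock: 3.47
tool_pos: [0.4995, -0.2445, 0.0618]
orientation: [-179.9, 0.2, -172.9]
force: [0.6, 0.1, 0.8]
opening: 0.0878
gripper_force: 0.0
```

send_rows([
  [[0,0,1,0,0,0],[0,0,2.2,0,0,0],[0,0,3.4,0,0,0],[0,0,4.3,0,0,0],[0,0,4.9,0,0,0],[0,0,5.1,0,0,0],[0,0,5.1,0,0,0],[0,0,5.1,0,0,0]],
])

```text
clock: 4.13
tool_pos: [0.4983, -0.2441, 0.0087]
orientation: [-180.0, 0.0, -172.9]
force: [-0.1, -0.0, 0.4]
opening: 0.0877
gripper_force: 0.0
```

send_rows([
  [[0,0,0,0,0,0],[0,0,0,0,0,0],[0,0,0,0,0,0],[0,0,0,0,0,0],[0,0,0,0,0,0],[0,0,0,0,0,0],[0,0,0,0,0,0],[0,0,0,0,0,0]],
], fingers=0.5)

```text
clock: 4.8
tool_pos: [0.4981, -0.2441, 0.0086]
orientation: [-180.0, 0.0, -172.9]
force: [-0.5, 0.3, 2.6]
opening: 0.058
gripper_force: 30.0
```

send_rows([
  [[0,0,-1,0,0,0],[0,0,-3,0,0,0],[0,0,-6,0,0,0],[0,0,-9,0,0,0],[0,0,-11.5,0,0,0],[0,0,-13.5,0,0,0],[-0.5,1.2,-14.5,0,0,0],[-1.5,3.5,-14.5,0,0,0]],
])

```text
clock: 5.47
tool_pos: [0.5093, -0.2083, 0.1564]
orientation: [-179.9, 0.2, -173.1]
force: [0.1, -0.2, -2.5]
opening: 0.0585
gripper_force: 30.0
```

send_rows([
  [[-1.2,2.8,0,0,0,0],[-2.6,6.2,0,0,0,0],[-4.0,9.5,0,0,0,0],[-5.3,12.5,0,0,0,0],[-6.4,15.0,0,0,0,0],[-7.1,16.8,0,0,0,0],[-7.5,17.7,0,0,0,0],[-7.6,17.9,0,0,0,0]],
])

```text
clock: 6.13
tool_pos: [0.5619, -0.0185, 0.1531]
orientation: [180.0, -0.1, -172.8]
force: [0.3, -0.5, -1.7]
opening: 0.0581
gripper_force: 30.0
```

send_rows([
  [[0,0,0,0,0,0],[0,0,0,0,0,0],[0,0,0,0,0,0]],
])

```text
clock: 6.38
tool_pos: [0.5615, -0.0213, 0.1534]
orientation: [-180.0, -0.0, -173.0]
force: [-0.7, 0.6, -2.6]
opening: 0.0582
gripper_force: 30.0
```

```bash
python3 - <<'E'
from h import *
a,K,P=snap("wrist","w4");b,K2,P2=snap("side","s4")
p,r,o=tool();print(p,o["orientation"])
c=np.hstack([cv2.resize(a[100:330,140:420],(400,329)),cv2.resize(b[175:305,210:368],(400,329),interpolation=2)]);cv2.imwrite("pics/c4.png",c)
E
```

```text
[ 0.56166362 -0.02137233  0.1534841 ] [-1.79998952e+02 -5.53514654e-03 -1.72999650e+02]
```

View pics/c4.png

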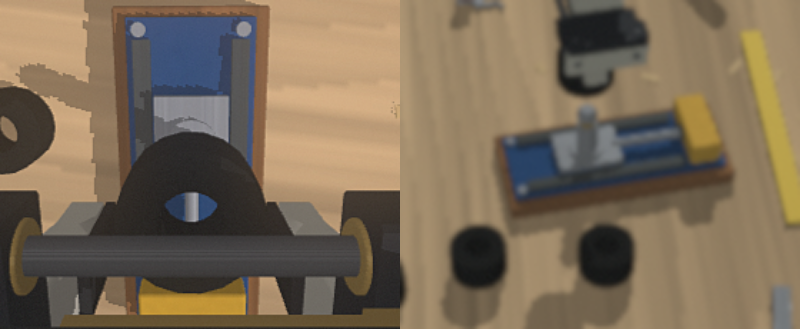

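The held roller hangs level above the axle. The bore is at crop (191,207), and in the side crop the axle tip is at (587,107). I'll cross-check the axle tip with the side view.

```bash
python3 - <<'E'
from h import *
b=cv2.imread("pics/s4.png");w=np.load("pics/s4.npz");K,P=w["K"],w["P"]
print(b[206:242,276:292].mean(2).astype(int))
for z in(.0915,.0975,.079):print(proj([.5620,-.0206,z],K,P))
E
```

```text
[[ 30  31  30  31  33  47  70  90  99 101 101 100  99  97  93  80]
 [ 24  24  23  24  27  38  62  82  93  97  96  94  89  85  80  69]
 [ 25  23  22  22  24  31  49  68  78  81  80  77  69  61  57  54]
 [ 29  24  23  22  24  27  35  47  53  54  53  49  44  39  43  54]
 [ 44  33  28  25  24  24  25  30  32  32  31  29  32  41  57  76]
 [ 73  60  49  39  33  32  30  30  30  32  36  42  53  66  83 100]
 [104  94  83  70  63  58  53  51  54  60  65  74  86  97 108 115]
 [125 122 114 106 101  95  89  87  90  95 101 108 114 121 123 123]
 [132 134 133 131 129 124 120 117 118 123 126 128 131 131 129 125]
 [134 137 140 140 139 136 133 130 130 132 133 135 136 134 131 126]
 [133 137 140 140 138 135 132 130 130 131 132 134 136 135 131 127]
 [132 137 139 137 131 126 126 126 126 126 126 129 134 135 132 127]
 [132 136 137 132 121 115 117 120 121 118 117 121 130 134 132 128]
 [132 135 135 127 111 103 106 111 111 107 104 111 125 133 132 128]
 [131 135 135 125 108  95  95  98  98  94  93 104 121 130 129 124]
 [131 134 135 126 109  94  89  90  88  86  88 100 114 119 118 112]
 [128 130 131 125 110  94  8
[... 696 characters left out ...]
126 128 128]
 [121 119 120 111  94  86  86  86  84  82  86 102 119 125 126 128]
 [119 115 115 108  93  86  85  85  85  83  90 104 117 121 123 126]
 [118 111 106 100  91  85  84  84  84  86  92 103 111 116 122 126]
 [118 108  99  93  87  84  84  83  83  85  91  99 106 115 124 127]
 [121 113 101  90  84  84  83  83  83  85  89  97 107 117 122 125]
 [123 117 105  91  85  83  83  84  83  86  93 101 109 114 114 112]
 [123 116 103  90  84  82  83  83  84  87  93 100 102 100  97  92]
 [118 109  96  86  82  80  80  81  81  82  84  85  84  80  75  72]
 [105  97  87  81  78  76  73  73  72  70  68  67  64  61  58  56]]
[283.40198978 218.8594722 ]
[283.41406572 217.33707763]
[283.37706123 222.00217459]
```

```bash
python3 - <<'E'
from h import *
b=cv2.imread("pics/s4.png").astype(int)
d=b[210:230,274:294];print((d[...,2]-d[...,0]))
w=np.load("pics/s4.npz");K,P=w["K"],w["P"]
for dx,dy,z in [(0,.0075,.0975),(-.0075,0,.0975),(.0075,0,.0975),(0,-.0075,.0975),(-.011,0,.0915),(.011,0,.0915)]:print(dx,dy,proj([.5620+dx,-.0206+dy,z],K,P))
E
```

```text
[[34 23 14  8  4  2  1  0  0  2  2  2  1  3  5 11 19 29 37 42]
 [43 35 27 21 15 11  8  6  4  4  5  7  9 13 17 25 31 38 43 44]
 [48 44 41 36 30 26 23 21 18 18 19 21 24 27 32 38 42 45 46 46]
 [51 50 49 48 44 42 39 37 33 33 34 37 39 42 44 47 49 48 47 46]
 [51 51 52 53 52 52 51 47 44 42 43 46 49 50 51 52 52 50 48 46]
 [50 51 53 54 55 55 53 49 42 38 38 42 48 52 53 53 51 49 47 47]
 [51 52 53 55 56 54 47 37 27 20 21 27 38 48 53 53 52 51 49 47]
 [51 51 52 54 55 50 37 20  8  2  3  9 22 39 50 53 53 51 48 47]
 [50 51 52 53 54 45 27  8 -2 -5 -5 -1  9 29 44 51 52 51 49 47]
 [50 51 52 54 52 42 22  2 -5 -6 -6 -4  4 24 41 51 52 51 49 48]
 [51 51 52 53 51 41 20  3 -5 -5 -5 -4  4 22 41 51 52 51 48 46]
 [51 51 53 53 51 41 20  3 -3 -4 -4 -3  4 22 39 47 48 46 43 39]
 [51 51 52 52 51 39 21  6  1 -1 -1  0  4 14 29 36 36 32 28 24]
 [48 48 48 49 45 34 18 10 10 10  9  7  5  7 12 16 13  9  6  4]
 [41 40 38 37 33 23 12 12 18 21 20 15  7  1  0 -1 -2 -4 -4 -4]
 [24 21 18 15 12  7  3  5 13 18 17 11  4 -1 -4 -5 -6 -7 -6 -6]
 [ 5  2  1 -1 -2 -3 -3 -1  3  5  5  2 -1 -4 -6 -6 -6 -7 -6 -7]
 [-4 -4 -5 -4 -6 -5 -4 -3 -3 -2 -2 -3 -4 -5 -6 -7 -7 -7 -7 -7]
 [-5 -6 -6 -7 -6 -6 -5 -4 -4 -4 -4 -4 -4 -5 -5 -7 -6 -7 -7 -8]
 [-7 -6 -6 -6 -6 -6 -5 -5 -5 -4 -4 -4 -3 -5 -5 -7 -7 -7 -7 -8]]
0 0.0075 [283.16081108 215.33201608]
-0.0075 0 [280.64608377 217.51137437]
0.0075 0 [286.18021947 217.16289602]
0 -0.0075 [283.66915619 219.35667374]
-0.011 0 [279.35375258 219.1151206 ]
0.011 0 [287.44631769 218.60407068]
```

send_rows([
  [[0,0,1,0,0,0],[0,0,2.4,0,0,0],[0,0,3.6,0,0,0],[0,0,4.3,0,0,0],[0,0,4.8,0,0,0],[0,0,5.2,0,0,0],[0,0,5.6,0,0,0],[0,0,6.0,0,0,0]],
])

```text
clock: 7.15
tool_pos: [0.5623, -0.0205, 0.0934]
orientation: [180.0, 0.0, -172.9]
force: [-0.6, 0.5, -1.7]
opening: 0.0576
gripper_force: 30.0
```

Already over the tip (roller bottom at z≈0.085) with no contact force. I'll continue down.

send_rows([
  [[0,0,0.5,0,0,0],[0,0,1.1,0,0,0],[0,0,1.7,0,0,0],[0,0,2.3,0,0,0],[0,0,2.9,0,0,0],[0,0,3.4,0,0,0],[0,0,3.7,0,0,0],[0,0,3.8,0,0,0]],
])

```text
clock: 7.82
tool_pos: [0.5618, -0.0205, 0.0548]
orientation: [-180.0, -0.0, -172.9]
force: [-0.1, -0.0, -1.0]
opening: 0.058
gripper_force: 30.0
```

send_rows([
  [[0,0,0.2,0,0,0],[0,0,0.4,0,0,0],[0,0,0.55,0,0,0],[0,0,0.6,0,0,0],[0,0,0.6,0,0,0],[0,0,0.6,0,0,0]],
])

```text
clock: 8.32
tool_pos: [0.562, -0.0205, 0.0495]
orientation: [180.0, 0.0, -172.9]
force: [-0.3, -0.2, -1.6]
opening: 0.0579
gripper_force: 30.0
```

send_rows([
  [[0,0,0.1,0,0,0],[0,0,0.1,0,0,0],[0,0,0.1,0,0,0],[0,0,0.1,0,0,0],[0,0,0.1,0,0,0],[0,0,0.1,0,0,0],[0,0,0.1,0,0,0]],
], fingers=1)

```text
clock: 8.9
tool_pos: [0.562, -0.0205, 0.0485]
orientation: [180.0, 0.0, -172.9]
force: [0.7, 0.3, 1.2]
opening: 0.0874
gripper_force: 0.0
```

send_rows([
  [[0,0,-1,0,0,0],[0,0,-3,0,0,0],[0,0,-6,0,0,0],[0,0,-9.5,0,0,0],[0,0,-13,0,0,0],[0,0,-16,0,0,0],[0,0,-18,0,0,0],[0,0,-19,0,0,0]],
])

```text
clock: 9.57
tool_pos: [0.5632, -0.0205, 0.2429]
orientation: [180.0, 0.3, -172.9]
force: [0.6, 0.6, 0.4]
opening: 0.0879
gripper_force: 0.0
```

send_rows([
  [[3,0,-1,0,0,0],[4,0,-1,0,0,0],[4,0,-1,0,0,0],[4,0,-1,0,0,0],[4,0,-1,0,0,0]],
])

```text
clock: 9.98
tool_pos: [0.5223, -0.0254, 0.248]
orientation: [-180.0, -0.0, -172.9]
force: [0.5, -0.1, 0.3]
opening: 0.0878
gripper_force: 0.0
```

```bash
python3 - <<'E'
from h import *
a,K,P=snap("wrist","w5");p,r,o=tool();print(p,o["force"],o["opening"])
for z in (.0975,.0915,.076,.04): print(z,proj([.562,-.0205,z],K,P))
u,v=proj([.562,-.0205,.09],K,P).astype(int);print(u,v)
x=cv2.resize(a[v-55:v+55,u-55:u+55],None,fx=4,fy=4,interpolation=2);cv2.imwrite("pics/z5.png",x);print(u-55,v-55)
E
```

```text
[ 0.52243259 -0.02535197  0.24788116] [ 0.16986118  0.55567788 -0.1330109 ] 0.08755601932778052
0.0975 [273.06968598 227.76318818]
0.0915 [273.07087516 226.16474528]
0.076 [273.07377394 222.26833614]
0.04 [273.07967548 214.33575005]
273 225
218 170
```

View pics/z5.png

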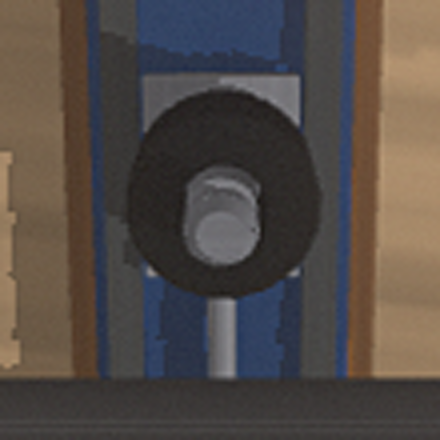

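The roller is seated and concentric around the axle (bore at about (222,230) in the crop). Next I'll go to the clip.

send_rows([
  [[0.6,3.5,0.6,0,0,2],[1.2,7.5,1.2,0,0,4],[1.8,11.5,2,0,0,6],[2.4,15.5,2.6,0,0,9],[3,19.5,3.2,0,0,11],[3.5,23.5,3.7,0,0,13],[4,27,4.3,0,0,15],[4.4,29.5,4.7,0,0,16]],
])

```text
clock: 10.7
tool_pos: [0.4414, 0.2648, 0.2002]
orientation: [-179.9, -0.0, 171.0]
force: [0.8, -0.1, 0.7]
opening: 0.0878
gripper_force: 0.0
```

send_rows([
  [[0,0.5,0,0,0,0],[0.2,1,0,0,0,0],[0.2,1.2,0,0,0,0],[0.2,1.2,0,0,0,0],[0.2,1.2,0,0,0,0]],
])

```text
clock: 11.12
tool_pos: [0.4425, 0.2734, 0.2014]
orientation: [-180.0, -0.0, 171.0]
force: [-0.3, 0.2, 0.4]
opening: 0.0877
gripper_force: 0.0
```

```bash
python3 - <<'E'
from h import *
a,K,P=snap("wrist","w6");p,r,o=tool();print(p,o["orientation"])
u,v=proj([.455,.271,.006],K,P).astype(int)
x=cv2.resize(a[v-50:v+50,u-50:u+50],None,fx=5,fy=5,interpolation=2);cv2.imwrite("pics/z6.png",x);print(u-50,v-50)
E
```

```text
[0.44250297 0.27328972 0.20149711] [-1.79996904e+02  1.20113182e-03  1.71011663e+02]
222 146
```

View pics/z6.png

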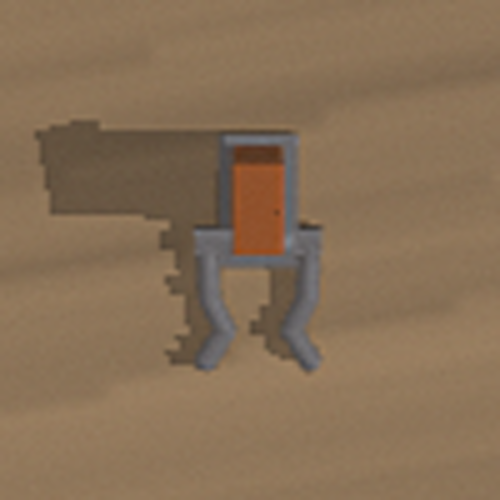

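The clip is aligned with the tool. The orange tab top spans crop (234–284, 163–255), and the jaws point down at (205,365) and (315,365).

```bash
python3 - <<'E'
from h import *
w=np.load("pics/w6.npz");K,P=w["K"],w["P"];p,r,o=tool()
c=lambda x,y:(222+x/5-.4,146+y/5-.4)
g=(plane(*c(259,163),.036,K,P)+plane(*c(259,255),.036,K,P))/2;print(g,plane(*c(259,163),.036,K,P),plane(*c(259,255),.036,K,P))
t=(plane(*c(203,366),.006,K,P)+plane(*c(316,366),.006,K,P))/2;x=r.as_matrix()[:,0];print("tips",t,"grip from tips",t+x*.049)
b=(plane(*c(203,366),.006,K,P)-plane(*c(316,366),.006,K,P));print(np.degrees(np.arctan2(b[1],b[0])))
g[2]=.005;print(r.inv().apply(g-p)*100)
E
```

```text
[0.43866735 0.27454354 0.036     ] [0.42804225 0.27622201 0.036     ] [0.44929246 0.27286507 0.036     ]
tips [0.48454971 0.26744064 0.006     ] grip from tips [0.43615142 0.27509608 0.00599897]
-98.9844886543216
[ 0.39885271  0.06497988 19.64969881]
```

send_rows([
  [[0.2,0,2,0,0,0],[0.4,0.1,5,0,0,0],[0.4,0.1,8.5,0,0,0],[0.4,0.1,12,0,0,0],[0.4,0.1,15,0,0,0],[0.4,0.1,17.3,0,0,0],[0.4,0.1,18.8,0,0,0],[0.4,0.1,19.5,0,0,0]],
])

```text
clock: 11.83
tool_pos: [0.4378, 0.2739, 0.0044]
orientation: [-179.8, -0.1, 171.0]
force: [0.1, 0.6, 0.9]
opening: 0.0874
gripper_force: 0.0
```

send_rows([
  [[0,0,0,0,0,0],[0,0,0,0,0,0],[0,0,0,0,0,0]],
])

```text
clock: 12.08
tool_pos: [0.4392, 0.2763, 0.0077]
orientation: [179.9, 0.1, 171.1]
force: [0.1, -0.5, 0.6]
opening: 0.0877
gripper_force: 0.0
```

send_rows([
  [[0,0,0,0,0,0],[0,0,0,0,0,0],[0,0,0,0,0,0],[0,0,0,0,0,0],[0,0,0,0,0,0],[0,0,0,0,0,0],[0,0,0,0,0,0],[0,0,0,0,0,0]],
], fingers=0)

```text
clock: 12.75
tool_pos: [0.4383, 0.2757, 0.0064]
orientation: [-180.0, -0.0, 171.1]
force: [0.2, 0.2, 0.3]
opening: 0.0396
gripper_force: 0.0
```

send_rows([
  [[0,0,0,0,0,0],[0,0,0,0,0,0],[0,0,0,0,0,0],[0,0,0,0,0,0],[0,0,0,0,0,0],[0,0,0,0,0,0],[0,0,0,0,0,0],[0,0,0,0,0,0]],
])

```text
clock: 13.42
tool_pos: [0.4383, 0.2757, 0.0064]
orientation: [-180.0, -0.0, 171.1]
force: [0.2, -0.0, 0.4]
opening: 0.0116
gripper_force: 30.0
```

The tab is gripped (opening 11.6 mm at 30 N). Lift and transit to the pre-insertion pose.

send_rows([
  [[0,0,-1,0,0,0],[0,0,-3,0,0,0],[0,0,-6,0,0,0],[0,0,-9,0,0,0],[0,0,-11.5,0,0,-1],[0,0,-13.3,0,0,-2],[-0.3,-1,-14,0,0,-3],[-1,-3,-14,0,0,-4]],
])

```text
clock: 14.08
tool_pos: [0.4447, 0.2465, 0.1497]
orientation: [179.8, 0.2, 175.2]
force: [0.3, -0.6, -0.5]
opening: 0.0111
gripper_force: 30.0
```

```bash
python3 - <<'E'
from h import *
p,r,o=tool();print(p,o["orientation"],o["opening"])
a=np.radians(7.4);A=np.array([.5625,-.0207]);t=A-.074*np.array([np.cos(a),np.sin(a)])
print(r.inv().apply(np.array([*t,.146])-p)*100)
w=np.load("pics/w5.npz");K,P=w["K"],w["P"];im=cv2.imread("pics/w5.png").astype(int)
L=[]
for v in range(140,255,8):
    row=im[v,200:350]; br=(row[:,2]>1.6*row[:,0])&(row.sum(1)<330); xs=np.nonzero(br)[0]+200
    xs=xs; l=xs[(xs>225)&(xs<248)]; r2=xs[(xs>298)&(xs<325)]
    if len(l) and len(r2): q=(plane(l.max(),v,.02,K,P)+plane(r2.min(),v,.02,K,P))/2; L.append(q[:2]); 
L=np.array(L);f=np.polyfit(L[:,0],L[:,1],1);print(L.round(4).tolist(),np.degrees(np.arctan(f[0])),np.polyval(f,.5625))
E
```

```text
[0.44469359 0.24648462 0.14969631] [179.76878817   0.19608959 175.23579209] 0.011134951069801769
[ -6.72389109 -27.20835048   0.28285084]
[[0.4776, -0.0317], [0.4879, -0.0305], [0.4984, -0.0292], [0.509, -0.0279], [0.5197, -0.0259], [0.5306, -0.0245], [0.5416, -0.0231], [0.5529, -0.0224], [0.5643, -0.021], [0.5757, -0.0189], [0.5874, -0.0175], [0.5992, -0.016], [0.6113, -0.0152], [0.6234, -0.013]] 7.23194817047375 -0.02085081489374957
```

send_rows([
  [[-0.7,-3,0,0,0,-2],[-1.6,-6.5,0,0,0,-4],[-2.5,-10.3,0,0,0,-6],[-3.4,-14.2,0,0,0,-8],[-4.4,-18,0,0,0,-10],[-5.3,-21.5,0,0,0,-11],[-6,-24.3,0,0,0,-12],[-6.5,-26.2,0,0,0,-12.1]],
])

```text
clock: 14.75
tool_pos: [0.4856, -0.0246, 0.1473]
orientation: [-180.0, 0.0, -172.9]
force: [-0.9, -0.3, -0.9]
opening: 0.0113
gripper_force: 30.0
```

send_rows([
  [[-0.2,-0.8,0,0,0,0],[-0.2,-1.0,0,0,0,0],[-0.2,-1.0,1,0,0,0],[-0.2,-1,2.5,0,0,0],[-0.2,-1,4,0,0,0],[-0.2,-1,5,0,0,0],[-0.2,-1,5.3,0,0,0],[-0.2,-1,5.3,0,0,0]],
])

```text
clock: 15.42
tool_pos: [0.4884, -0.0312, 0.0925]
orientation: [-180.0, -0.1, -172.8]
force: [-0.8, -0.4, -0.3]
opening: 0.0113
gripper_force: 30.0
```

send_rows([
  [[0,0,0,0,0,0],[0,0,0,0,0,0],[0,0,0,0,0,0]],
])

```text
clock: 15.67
tool_pos: [0.4896, -0.0315, 0.0942]
orientation: [180.0, 0.1, -172.8]
force: [1.0, -0.5, -1.3]
opening: 0.0111
gripper_force: 30.0
```

```bash
python3 - <<'E'
from h import *
p,r,o=tool();print(p,o["orientation"],o["opening"],o["force"])
a=np.radians(7.23);A=np.array([.5625,-.0208]);t=A-.074*np.array([np.cos(a),np.sin(a)])
print(r.inv().apply(np.array([*t,.0845])-p)*100)
i,K,P=snap("wrist","w7")
s,Ks,Ps=snap("side","s7")
x=cv2.resize(i[130:270,190:360],None,fx=2.4,fy=2.4,interpolation=2)
u,v=proj([.54,-.025,.08],Ks,Ps).astype(int);y=cv2.resize(s[v-35:v+35,u-40:u+40],(384,336),interpolation=2)
cv2.imwrite("pics/z7.png",np.hstack([x,y]));print(u-40,v-35)
E
```

```text
[ 0.48961654 -0.03148643  0.09417413] [ 1.79990481e+02  7.86231745e-02 -1.72811317e+02] 0.011116653084958392 [ 1.03598365 -0.54046521 -1.34207643]
[0.03654296 0.14270192 0.96738772]
235 188
```

View pics/z7.png

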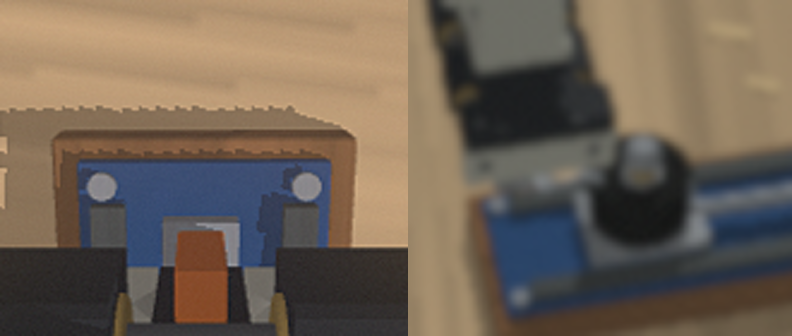

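send_rows([
  [[0,0.1,0.3,0,0,0],[0,0.1,0.6,0,0,0],[0,0.1,0.9,0,0,0],[0,0.1,0.95,0,0,0],[-0.5,0.1,0.95,0,0,0],[-1.2,0.1,0.95,0,0,0],[-1.7,0.1,0.95,0,0,0],[-2.0,0.1,0.95,0,0,0]],
])

```text
clock: 16.43
tool_pos: [0.51, -0.0281, 0.084]
orientation: [-180.0, 0.0, -172.8]
force: [0.2, 0.1, -0.7]
opening: 0.0116
gripper_force: 30.0
```

send_rows([
  [[0,0,0,0,0,0],[0,0,0,0,0,0],[0,0,0,0,0,0],[0,0,0,0,0,0]],
])

```text
clock: 16.77
tool_pos: [0.5085, -0.0283, 0.0839]
orientation: [180.0, -0.0, -172.8]
force: [0.2, 0.3, -0.9]
opening: 0.0114
gripper_force: 30.0
```

```bash
cat > g.py <<'E'
from h import *
p,r,o=tool();a=np.radians(7.23);u=np.array([np.cos(a),np.sin(a)]);n=np.array([-u[1],u[0]]);A=np.array([.5625,-.0208])
d=(p[:2]-A)*1e3;print("along %.1f lat %.1f z %.1f"%(d@u,d@n,p[2]*1e3),"F",np.round(o["force"],1),o["force"][:2]@u,o["orientation"])
E
python3 g.py
```

```text
along -54.5 lat -0.7 z 83.9 F [ 0.2  0.3 -0.9] 0.20544049098451464 [ 1.79998083e+02 -8.77059268e-03 -1.72831845e+02]
```

send_rows([
  [[-0.3,0.05,0,0,0,0],[-0.6,0.05,0,0,0,0],[-0.9,0.05,0,0,0,0],[-1.2,0.05,0,0,0,0],[-1.4,0.05,0,0,0,0],[-1.6,0.05,0,0,0,0],[-1.8,0.05,0,0,0,0],[-2.0,0.05,0,0,0,0]],
])

```text
clock: 17.43
tool_pos: [0.5275, -0.0255, 0.0834]
orientation: [-180.0, -0.1, -172.8]
force: [-5.1, 1.0, -0.9]
opening: 0.0117
gripper_force: 30.0
```

send_rows([
  [[-0.15,0,0,0,0,0],[-0.3,0,0,0,0,0],[-0.45,0,0,0,0,0],[-0.6,0,0,0,0,0]],
])

```text
clock: 17.77
tool_pos: [0.5328, -0.0249, 0.0833]
orientation: [-180.0, -0.2, -172.9]
force: [-8.4, 0.4, 0.8]
opening: 0.0108
gripper_force: 30.0
```

send_rows([
  [[-0.1,0,0,0,0,0],[-0.2,0,0,0,0,0]],
])

```text
clock: 17.93
tool_pos: [0.5344, -0.0247, 0.0832]
orientation: [-180.0, -0.2, -172.9]
force: [-8.3, 0.6, 1.4]
opening: 0.0118
gripper_force: 30.0
```

send_rows([
  [[-0.1,0,0,0,0,0],[-0.2,0,0,0,0,0]],
])

```text
clock: 18.1
tool_pos: [0.5362, -0.0245, 0.0832]
orientation: [-180.0, -0.3, -172.9]
force: [-9.5, 0.9, 1.6]
opening: 0.0114
gripper_force: 30.0
```

send_rows([
  [[-0.1,0,0,0,0,0],[-0.2,0,0,0,0,0]],
])

```text
clock: 18.27
tool_pos: [0.5379, -0.0243, 0.0831]
orientation: [-180.0, -0.3, -172.9]
force: [-10.3, 0.5, 2.0]
opening: 0.0115
gripper_force: 30.0
```

send_rows([
  [[-0.1,0,0,0,0,0],[-0.2,0,0,0,0,0]],
])

```text
clock: 18.43
tool_pos: [0.5397, -0.0241, 0.0831]
orientation: [-180.0, -0.3, -172.9]
force: [-10.2, 1.0, 2.2]
opening: 0.0112
gripper_force: 30.0
```

send_rows([
  [[-0.1,0,0,0,0,0],[-0.15,0,0,0,0,0]],
])

```text
clock: 18.6
tool_pos: [0.5412, -0.0239, 0.0831]
orientation: [-180.0, -0.3, -172.9]
force: [-9.8, 1.0, 2.6]
opening: 0.0117
gripper_force: 30.0
```

send_rows([
  [[-0.1,0,0,0,0,0]],
])

```text
clock: 18.68
tool_pos: [0.5427, -0.0236, 0.0832]
orientation: [-180.0, -0.2, -172.9]
force: [-1.7, 0.8, -3.0]
opening: 0.0116
gripper_force: 30.0
```

Snap: the force dropped from 10 to under 2 N. I'll ease back with the carriage at once.

send_rows([
  [[0.1,0,0,0,0,0],[0.3,0,0,0,0,0],[0.45,0,0,0,0,0],[0.5,0,0,0,0,0],[0.5,0,0,0,0,0],[0.5,0,0,0,0,0]],
])

```text
clock: 19.18
tool_pos: [0.5401, -0.0239, 0.084]
orientation: [-180.0, 0.0, -172.8]
force: [-2.9, -0.1, -1.3]
opening: 0.0116
gripper_force: 30.0
```

```bash
python3 g.py
```

```text
along -22.6 lat -0.2 z 84.0 F [-2.9 -0.1 -1.3] -2.861128704831217 [-1.79997105e+02  1.56421831e-02 -1.72827603e+02]
```

send_rows([
  [[0.1,0,0,0,0,0],[0.2,0,0,0,0,0],[0.3,0,0,0,0,0],[0.35,0,0,0,0,0],[0.35,0,0,0,0,0],[0.35,0,0,0,0,0]],
])

```text
clock: 19.68
tool_pos: [0.5369, -0.0241, 0.0841]
orientation: [180.0, 0.0, -172.8]
force: [-1.5, -0.2, -0.7]
opening: 0.0118
gripper_force: 30.0
```

```bash
python3 g.py
```

```text
along -25.9 lat -0.1 z 84.1 F [-1.5 -0.2 -0.7] -1.5550467624932711 [ 1.79995394e+02  4.32619554e-02 -1.72819277e+02]
```

send_rows([
  [[0.1,0,0.05,0,0,0],[0.1,0,0.1,0,0,0],[0.1,0,0.1,0,0,0],[0.1,0,0.1,0,0,0]],
])

```text
clock: 20.02
tool_pos: [0.5358, -0.0243, 0.0831]
orientation: [180.0, 0.0, -172.8]
force: [-1.5, -0.3, 1.0]
opening: 0.0117
gripper_force: 30.0
```

send_rows([
  [[0,0,0,0,0,0],[0,0,0,0,0,0],[0,0,0,0,0,0],[0,0,0,0,0,0],[0,0,0,0,0,0],[0,0,0,0,0,0],[0,0,0,0,0,0],[0,0,0,0,0,0]],
], fingers=0.7)

```text
clock: 20.68
tool_pos: [0.5355, -0.0244, 0.083]
orientation: [180.0, 0.0, -172.8]
force: [-0.5, 0.5, 0.6]
opening: 0.0583
gripper_force: 0.0
```

send_rows([
  [[0,0,-1,0,0,0],[0,0,-3,0,0,0],[0,0,-6,0,0,0],[0,0,-9,0,0,0],[0.5,0,-12,0,0,0],[1.5,0,-14.5,0,0,0],[2,0,-16,0,0,0],[2,0,-17,0,0,0]],
])

```text
clock: 21.35
tool_pos: [0.5156, -0.027, 0.2563]
orientation: [180.0, 0.2, -172.8]
force: [-1.0, 0.5, -0.4]
opening: 0.0611
gripper_force: 0.0
```

send_rows([
  [[0,0,0,0,0,0],[0,0,0,0,0,0],[0,0,0,0,0,0],[0,0,0,0,0,0]],
])

```text
clock: 21.68
tool_pos: [0.5152, -0.027, 0.2514]
orientation: [-180.0, -0.2, -172.8]
force: [-0.5, 0.4, -0.6]
opening: 0.0617
gripper_force: 0.0
```

```bash
python3 g.py; python3 - <<'E'
from h import *
i,K,P=snap("wrist","w8");s,Ks,Ps=snap("side","s8")
u,v=proj([.55,-.022,.08],K,P).astype(int);x=cv2.resize(i[v-60:v+60,u-60:u+60],(400,400),interpolation=2)
y=cv2.resize(s[185:265,240:320],(400,400),interpolation=2)
cv2.imwrite("pics/z8.png",np.hstack([x,y]));print(u-60,v-60,proj([.5625,-.0208,.0975],K,P))
E
```

```text
along -47.7 lat -0.2 z 251.4 F [-0.5  0.4 -0.6] -0.4385496664238068 [-1.79986808e+02 -1.55437779e-01 -1.72836886e+02]
213 158 [273.34038312 233.48637681]
```

View pics/z8.png

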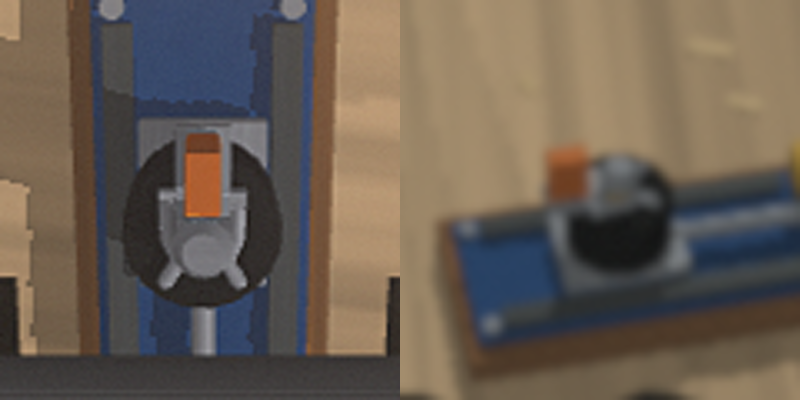

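The clip wraps the axle with its jaws past it at (170,278) and (237,275), the tab is on the near side, and the axle tip at (203,253) is back at its rest position. A quick numeric check before handing in.

```bash
python3 - <<'E'
from h import *
w=np.load("pics/w8.npz");K,P=w["K"],w["P"];c=lambda x,y:(213+x*.3-.4,158+y*.3-.4)
a=np.radians(7.23);u=np.array([np.cos(a),np.sin(a)]);A=np.array([.5625,-.0208])
f=lambda q,z:(plane(*c(*q),z,K,P)[:2]-A)@u*1e3
print("tab",f((203,152),.112),f((203,217),.112),"tips",f((170,285),.082),f((238,284),.082),"axle",f((203,253),.0975))
E
```

```text
tab -39.50121063197357 -17.48239192433414 tips 17.713938643051772 17.357414617955392 axle 0.016911651357002074
```

Tab spans −39.5 to −17.5 mm from the axle (nominal −40 to −18), so the clip is home and the carriage is back at 0.

```bash
python3 -c "
from plant import ctrl
print(ctrl.close_job())"
```

```text
the job is handed in; nothing more can be done
None
```

The roller is seated on the axle's shoulder, the clip snapped into the groove at about 10 N, the carriage sprung back to rest, and the job was handed in with about 22 s of the 72 s used; the hand-in gave no verdict.

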